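# Re-zero a bench sample mill and lock its grind setting

## Task

Set the grind of the sample mill. Lift the feed hopper off its top and stand it upright on a clear bit of bench, turn the adjusting ring clockwise until the burrs touch and it stops, then back it off exactly four clicks and swing the lock lever home so that its nose sits between the ring's teeth. Leave the ring locked on that click and the hopper standing on the bench, do not drop the hopper, and do not push over or shift the sample cup, the beaker or the bottles round the mill.

Things in the scene. Friction and masses are not known exactly. Their poses are not given: they have to be found in the camera images.
- mill: White bench mill, fixed. Origin on the bench under the ring's vertical axis; z up, -x front (chute), -y lock lever's side. Housing reaches 79 mm in front of the axis, 103 behind, 82 to either side; flat deck 112 mm up; chute to 120 mm in front, up to 100 mm high. In the ring's middle a fixed hub, 47 mm wide, top 163 mm above the bench, with a neck 30 mm wide up to 173 mm.
- grind_ring (a joint): Turn of the adjusting ring, rad. 0 = burrs touch (hard stop); grows anticlockwise seen from above (backing off), to 4.19. One click is 0.5236 rad (12 a turn): a spring roller pulls the ring to whole clicks counted from the stop, with 0.1 to 0.15 N m, and holds it there. Starts 2.5 to 5.5 clicks off.
- ring_grip (a point): On the ring's axis, 145 mm above the bench; turns with the ring, axes as the mill's at ring angle 0. The ring's upper part is a ribbed metal cylinder 60 mm wide, 129 to 161 mm above the bench, gripped across from above; below it a star flange of 12 round teeth, 88 mm wide, top 129 mm up: keep fingertips above that. A short black line on its top lies on its own -x side.
- pointer (a point): Top of the fixed index pointer, an 8 mm upright pin on the deck, 52 mm from the ring's axis at 135 degrees in the mill's frame (front left), top 150 mm above the bench. Fingers on the ring cannot pass through it.
- lock_lever (a joint): Lock lever's swing, rad: 0 = home (nose fully between two teeth, end stop), grows clockwise seen from above as it opens, to 0.68. Starts open at 0.40 to 0.65, stays where it is left (0.08 N m of friction). The nose clears the teeth beyond about 0.3 and goes in only when the ring rests on a click.
- lever_post (a point): On the axis of the lock lever's upright handle, 150 mm above the bench: a round black post 13 mm wide, 124 to 160 mm above the bench, 60 mm from the lever's pivot. The flat lever under it lies 114 to 125 mm above the bench.
- lever_pivot (a point): Point on the vertical pivot axis of the lock lever, 150 mm above the bench; in the mill's frame 46 mm in front of the ring's axis and 44 mm to the right (-y). Home, the post is straight in front (-x of the mill) of the pivot.
- hopper: Feed hopper: loose plain metal tube, 80 mm high, about 140 g, 60 mm wide over its upper 46 mm, narrowing to a 45 mm foot, hollow through. Origin at the centre of its foot, z up. Starts on the hub, foot 163 mm above the bench, loosely over the neck: lift straight up. On the bench, only listed things stand within x 0.40 to 0.72, y -0.30 to 0.42; other clutter lies outside.
- sample_cup: Small clear sample cup, 55 mm wide, 60 mm high, under the chute; bystander. Origin at the centre of its underside.
- wash_bottle: White wash bottle with bent spout, 68 x 96 mm, 186 mm high; bystander. Origin at the centre of its underside.
- beaker: Glass beaker, 70 x 77 mm, 86 mm high; bystander. Origin at the centre of its underside.
- white_bottle: White round reagent bottle with a screw cap, 58 mm wide, 113 mm high; bystander. Origin at the centre of its underside.
Not all that is in view belongs to the job. Leave any pink or turquoise look-alike of the hopper alone.

How it is judged:
By the outcome, as a careful person would: the job done as asked, in the order asked, and still so for the second after the job is handed in, with the robot touching nothing.
It also fails if it takes over 72 s, if anything falls off the work surface, if the arm or the gripper's body presses on something with over 40 N, if the wrist force passes 120 N, or if a joint passes its speed limit or range.

## Robot

A 7-joint arm with a two-finger parallel gripper is mounted at the origin on the work surface; the furniture and walls round the work are solid. World frame = base frame: x ahead of the robot, y to its left, z up, the work surface at z = 0. Lengths are in m, angles in rad, forces in N, time in s.
With the tool pointing down it reaches from about 0.425 to 0.95 m from the base axis. Payload 4.7 kg.
Tool frame: the origin (TCP) lies between the finger pads; the fingertips stand 25 mm ahead of it and the grasp point (between the pads) lies 6 mm ahead of it; z points along the fingers, y is the line along which they close (so a half turn about z gives the same grasp; the last joint's range is limited). The gripper opens to 85 mm and grips with 20 to 120 N. Pads are 22 mm wide; open, the fingers measure 114 mm over their backs; the gripper's body (76 mm by 85 mm) begins 54 mm behind the grasp point. The pads swing forward as they close: fully open they stand 13 mm farther back than shut.
Start: joints at [-1.277, 0.469, -0.049, 1.532, 0.024, 1.141, -0.082], TCP at [0.214, 0.64, 0.256] pointing down, gripper open.
Joint ranges: [-2.59, 2.59], [-0.33, 1.99], [-1.39, 1.29], [0.1, 2.45], [-1.04, 4.18], [0.21, 1.99], [-2.66, 2.66]. Speed limits (rad/s): [2.57, 2.57, 3.14, 3.14, 3.14, 3.14, 3.14].

## Interface

Orientations are given as a 3x3 rotation matrix whose columns are the frame's x, y, z axes.
In Python, from rig import * gives the robot as it stands. Calls block until the motion is done:
- movep(position, orientation): joint-space move of the TCP to a pose.
- move_l(position, attitude=None, feed=0.15, until_force=None): straight line of the TCP; attitude=None keeps the orientation; feed is the mean speed in m/s. With until_force (N) it stops when the force on the tool has changed by that much, and returns True; else False.
- move_joints(angles): joint-space move.
- command_gripper(opening, newtons=None): finger opening in m; newtons is the grip in N (None keeps the last); returns when the fingers have stopped.
- sleep(seconds).
- inverse_kinematics(position, orientation): joint angles nearest the present ones, or None.
- sense(): the state.
- camera(name): name is "scene" or "side" or "wrist"; returns (picture, depth): 384x512x3 uint8, red, green, blue; 384x512 float32, m along the optical axis (not along the pixel's ray), 0 where there is no reading.
- camera_params(name): a dict with "K" (3x3 intrinsics, pixels), "position" and "rotation" of the camera in the world; the wrist camera has in their place "tool_from_camera" (4x4, takes a point from camera to tool coordinates, whose origin is the TCP and whose axes are the flange's). Camera axes: x right, y down, z forward; pixel columns grow to the right and rows downward; lengths in m; the calibration is good to about 2 mm. A picture is of the moment at which its call begins: read the wrist's pose just before it. camera_params takes no time and is no camera call.
A pose or a line that the arm cannot do raises Unreachable and nothing moves.
- finish_job(): hands the job in; it is judged then, once.
The state is a dict: "time_s": time; "joint_pos": joint angles; "qd": joint speeds; "joint_efforts": joint torques, N m; "position": TCP position; "tcp_rot": TCP orientation; "wrist_force": force on the tool from outside, world axes, zero at the start; "ft_torque": the same for the moment, N m; "finger_gap": finger opening in m; "gripper_force": force on a finger pad.
Only numpy, scipy, OpenCV 4.12 (cv2) and the standard library are available. Lean on these libraries where they do the work, as an engineer would, in place of code of your own. Each camera call takes 0.05 s, during which the arm holds its last target. There are 200 camera calls.

## Working session

There is one attempt and no reset: what is moved stays moved. The work goes in short steps, each a Python script; the robot and the scene stay as the last script left them, time stands still between calls to the robot, and variables do not carry over. Pictures are saved under pics/ and viewed, at most 10 in all, crops included, and the job is handed in when it is done.

```bash
ls; mkdir -p pics; python3 - <<'E'
from rig import *
import cv2,numpy as np
for n in ("scene","side"):
    p,d=camera(n); np.savez(f"{n}.npz",p=p,d=d)
    cv2.imwrite(f"pics/{n}.png",cv2.resize(p[:,:,::-1],(800,600)))
    c=camera_params(n); print(n,c)
s=sense();print(s["time_s"],s["position"],s["finger_gap"])
E
```

```text
pics
scene {'K': array([[381.76879494,   0.        , 257.98473262],
       [  0.        , 381.76879494, 185.70595053],
       [  0.        ,   0.        ,   1.        ]]), 'position': array([0.1934914 , 0.40413059, 0.75713317]), 'rotation': array([[-0.63648945, -0.59761658,  0.48758138],
       [-0.77116016,  0.48170013, -0.41626553],
       [ 0.01389917, -0.64095195, -0.76745515]])}
side {'K': array([[433.14107707,   0.        , 257.06073018],
       [  0.        , 433.14107707, 180.45546066],
       [  0.        ,   0.        ,   1.        ]]), 'position': array([ 0.56015996, -0.71609169,  0.7420312 ]), 'rotation': array([[ 0.99752173, -0.0459793 ,  0.05325695],
       [-0.07034073, -0.63442381,  0.76977829],
       [-0.00160639, -0.7716167 , -0.63608575]])}
0.1 [0.21396406 0.63968594 0.2553709 ] 0.0855296997101939
```

View pics/scene.png

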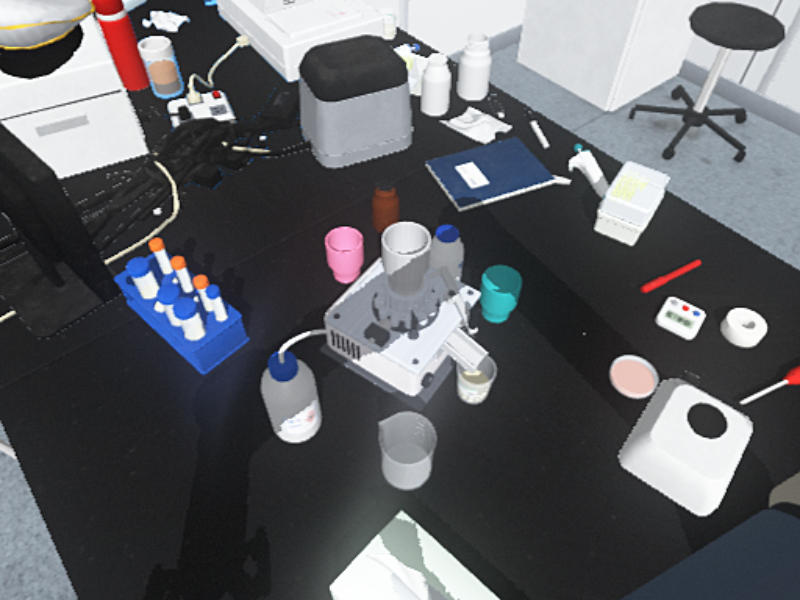

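View pics/side.png

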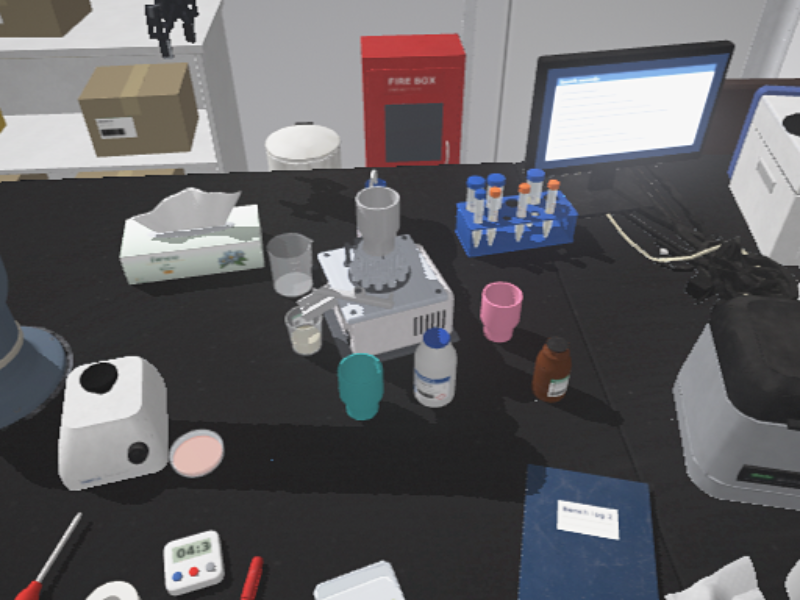

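The scene view shows the silver hopper on the mill at (406,255), with the look-alikes pink at (345,252) and turquoise at (500,292). The wash bottle is at (290,400), the beaker at (407,450), the cup at (476,380) and the white bottle at (447,255). The plain metal one seated on the mill's hub is the hopper. Next I'll fuse the depth images into a top-down map.

```bash
cat > h.py <<'E'
from rig import *
import cv2,numpy as np
def cloud(n,p,d,pose=None):
    c=camera_params(n); K=c["K"]
    v,u=np.nonzero(d>0); z=d[v,u]
    P=np.c_[(u-K[0,2])/K[0,0]*z,(v-K[1,2])/K[1,1]*z,z]
    if pose is None: R,t=c["rotation"],c["position"]
    else:
        T=c["tool_from_camera"]; R=pose[1]@T[:3,:3]; t=pose[1]@T[:3,3]+pose[0]
    return P@R.T+t, p[v,u], np.c_[u,v]
def circ(P):
    A=np.c_[2*P[:,:2],np.ones(len(P))]; s=np.linalg.lstsq(A,(P[:,:2]**2).sum(1),rcond=None)[0]
    return s[:2],np.sqrt(s[2]+s[0]**2+s[1]**2)
E
python3 - <<'E'
from h import *
Ps=[];Cs=[]
for n in ("scene","side"):
    f=np.load(n+".npz"); P,C,_=cloud(n,f["p"],f["d"]); Ps.append(P);Cs.append(C)
    m=(abs(P[:,0]-.58)<.2)&(abs(P[:,1]-.05)<.25)
    for lo,hi in ((.236,.25),):
        q=P[m&(P[:,2]>lo)&(P[:,2]<hi)]; print(n,len(q),q.mean(0),circ(q))
    q=P[m&(P[:,2]>.106)&(P[:,2]<.118)]; r=cv2.minAreaRect((q[:,:2]*1000).astype(np.float32)); print(n,"deck",len(q),np.median(q[:,2]),r)
    print("table z",np.median(P[m&(abs(P[:,2])<.02),2]))
P=np.vstack(Ps);C=np.vstack(Cs)
# x 0.30..0.80 up, y .45..-.35 left->right ; 1 px=1mm
img=np.zeros((500,800,3),np.uint8);o=np.argsort(P[:,2]);P=P[o];C=C[o]
m=(P[:,2]<.3);P=P[m];C=C[m]
r=((.80-P[:,0])*1000).astype(int);c=((.45-P[:,1])*1000).astype(int)
ok=(r>=0)&(r<499)&(c>=0)&(c<799);r,c,P,C=r[ok],c[ok],P[ok],C[ok]
hue=(np.clip(P[:,2],0,.25)/.25*150).astype(np.uint8)
col=cv2.cvtColor(np.c_[hue,np.full_like(hue,200),np.where(P[:,2]<.006,40,120+C.mean(1)*.5).astype(np.uint8)][None],cv2.COLOR_HSV2BGR)[0]
for dr in(0,1):
  for dc in (0,1): img[r+dr,c+dc]=col
cv2.imwrite("pics/top.png",img)
E
```

```text
scene 241 [0.58205923 0.07169638 0.24048139] (array([0.58250829, 0.0711012 ]), np.float64(0.0282539756860618))
scene deck 2911 0.11187398184822683 ((608.46875, 130.81137084960938), (402.1233215332031, 226.98304748535156), 74.63504791259766)
table z -9.358951438442897e-05
side 213 [0.5815856  0.06934239 0.24069149] (array([0.58174972, 0.07018316]), np.float64(0.028244607429690854))
side deck 2049 0.11257914895603427 ((613.5393676757812, 135.8115234375), (409.500732421875, 229.95143127441406), 72.76483154296875)
table z 0.0005169705213634579
```

View pics/top.png

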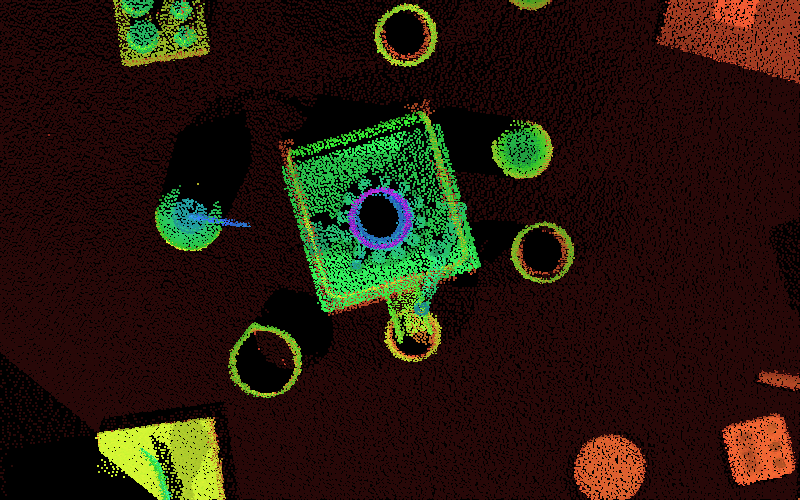

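The top map shows the ring axis at (381,218), the lever post at (422,308), the cup at (413,333), the beaker at (265,360) and the wash bottle at (190,215). The white bottle is at (522,150), turquoise at (542,252) and pink at (406,35). The bench right-front, about x .47, y -.19, is clear. Next I'll refine the yaw and check IK.

```bash
cat >> h.py <<'E'
def Rd(a): c,s=np.cos(a),np.sin(a); return np.array([[c,s,0],[s,-c,0],[0,0,-1.]])
E
python3 - <<'E'
from h import *
from scipy.optimize import minimize
q=[]
for n in ("scene","side"):
    f=np.load(n+".npz"); P,C,_=cloud(n,f["p"],f["d"]); 
    m=(np.hypot(P[:,0]-.585,P[:,1]-.07)<.135)&(P[:,2]>.107)&(P[:,2]<.117); q.append(P[m,:2])
    v=P[(np.hypot(P[:,0]-.49,P[:,1]-.03)<.025)&(P[:,2]>.135)&(P[:,2]<.17)]; print(n,"post",len(v),v.mean(0), v[:,2].max())
q=np.vstack(q); c=np.array([.582,.0705])
for a in np.radians(np.arange(8,22,1)):
    R=np.array([[np.cos(a),np.sin(a)],[-np.sin(a),np.cos(a)]]); l=(q-c)@R.T*1000
    print(round(np.degrees(a)),np.percentile(l,[.5,1,99,99.5],axis=0).round(0).T.tolist())
s=sense(); print(s["tcp_rot"].round(3).tolist())
for yaw in (.25,.25+np.pi,.25-np.pi/2,.25+np.pi/2):
  for p in ((.582,.0705,.3),(.48,-.19,.07)): 
    j=inverse_kinematics(p,Rd(yaw)); print(round(yaw,2),None if j is None else np.round(j,2))
E
```

```text
scene post 67 [0.49055659 0.03183105 0.15158432] 0.16101815458353141
side post 67 [0.49170295 0.02628846 0.15004543] 0.16236034218300965
8 [[-82.0, -81.0, 79.0, 81.0], [-89.0, -88.0, 84.0, 86.0]]
9 [[-81.0, -80.0, 78.0, 80.0], [-88.0, -87.0, 84.0, 85.0]]
10 [[-80.0, -79.0, 78.0, 79.0], [-87.0, -86.0, 83.0, 84.0]]
11 [[-79.0, -78.0, 77.0, 79.0], [-87.0, -85.0, 82.0, 83.0]]
12 [[-78.0, -77.0, 76.0, 78.0], [-86.0, -84.0, 81.0, 83.0]]
13 [[-77.0, -76.0, 75.0, 77.0], [-85.0, -84.0, 81.0, 82.0]]
14 [[-76.0, -75.0, 75.0, 77.0], [-84.0, -83.0, 80.0, 81.0]]
15 [[-76.0, -75.0, 75.0, 76.0], [-83.0, -83.0, 80.0, 80.0]]
16 [[-75.0, -74.0, 75.0, 76.0], [-83.0, -82.0, 80.0, 80.0]]
17 [[-75.0, -74.0, 75.0, 76.0], [-83.0, -82.0, 80.0, 81.0]]
18 [[-76.0, -75.0, 75.0, 77.0], [-84.0, -82.0, 80.0, 81.0]]
19 [[-77.0, -76.0, 76.0, 77.0], [-84.0, -83.0, 81.0, 82.0]]
20 [[-78.0, -77.0, 77.0, 78.0], [-85.0, -83.0, 82.0, 83.0]]
21 [[-79.0, -78.0, 78.0, 79.0], [-86.0, -84.0, 82.0, 84.0]]
[[-0.948, 0.317, -0.0], [0.317, 0.948, -0.002], [-0.0, -0.002, -1.0]]
0.25 [-0.73  0.33  0.69  1.73 -0.23  1.17 -1.29]
0.25 [-0.31  0.59  0.81  2.1  -0.66  0.72 -0.39]
3.39 [-0.41  0.29  0.27  1.71 -0.08  1.15  1.71]
3.39 [-0.08  0.5   0.48  2.09 -0.39  0.63  2.49]
-1.32 [-0.99  0.46  1.12  1.74 -0.44  1.22 -2.65]
-1.32 [-0.48  0.76  1.11  2.11 -0.93  0.88 -1.71]
1.82 [-0.6   0.31  0.52  1.72 -0.17  1.16  0.22]
1.82 [-0.41  0.67  0.97  2.11 -0.81  0.79  1.32]
```

```bash
python3 - <<'E'
from h import *
np.set_printoptions(precision=3,suppress=True)
Y=.285+np.pi/2; c=(.582,.0702)
command_gripper(.085)
movep((*c,.33),Rd(Y)); print(sense()["time_s"],sense()["position"])
move_l((*c,.229),feed=.12,until_force=6)
command_gripper(.04,35); s=sense(); print(s["time_s"],s["position"],s["finger_gap"],s["gripper_force"],s["wrist_force"])
move_l((*c,.33),feed=.12); s=sense(); print(s["time_s"],s["finger_gap"],s["wrist_force"])
movep((.47,-.19,.28),Rd(Y)); print(sense()["time_s"])
p,d=camera("side"); cv2.imwrite("pics/s2.png",cv2.resize(p[:,:,::-1],(800,600)))
E
```

```text
2.7417 [0.582 0.072 0.33 ]
4.0833 [0.582 0.07  0.23 ] 0.05983651420372978 37.397939125075936 [-1.915  0.15   5.363]
5.075 0.05989869882741514 [-0.598  0.449 -0.521]
6.1833
```

View pics/s2.png

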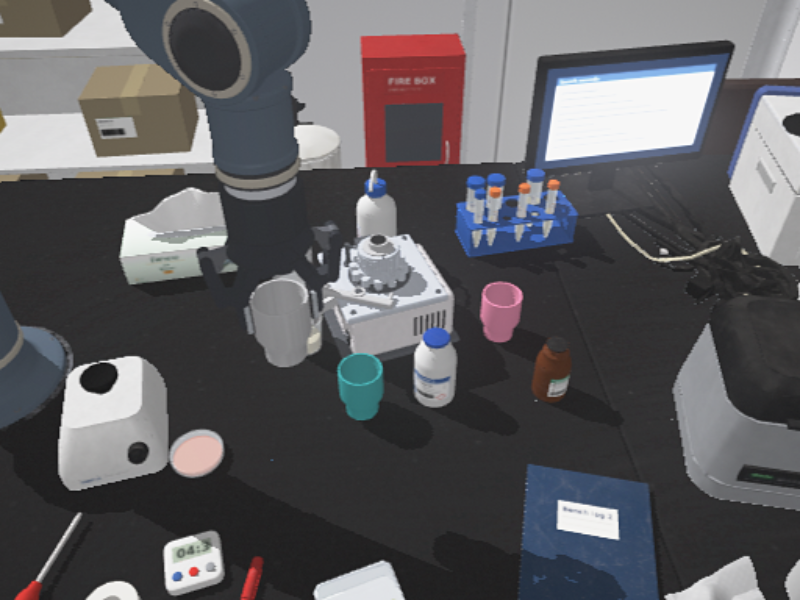

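The side view shows the hopper held upright at (280,320) with the path clear. Next I'll lower it, release, and look at the mill from above.

```bash
python3 - <<'E'
from h import *
np.set_printoptions(precision=3,suppress=True)
Y=.285+np.pi/2; c=np.array((.582,.0702))
move_l((.47,-.19,.078),feed=.15)
r=move_l((.47,-.19,.055),feed=.03,until_force=3); s=sense(); print(r,s["time_s"],s["position"],s["wrist_force"])
command_gripper(.085); sleep(.2)
move_l((.47,-.19,.23),feed=.2)
movep((*(c-[.0,0]),.36),Rd(Y)); sleep(.2)
s=sense(); print(s["time_s"],s["position"],s["joint_pos"])
p,d=camera("wrist"); np.savez("w1.npz",p=p,d=d,t=s["position"],R=s["tcp_rot"])
print(camera_params("wrist")["tool_from_camera"])
cv2.imwrite("pics/w1.png",cv2.resize(p[:,:,::-1],(800,600)))
p,d=camera("side"); np.savez("side2.npz",p=p,d=d)
P,C,_=cloud("side",p,d); m=(np.hypot(P[:,0]-.47,P[:,1]+.19)<.06)&(P[:,2]>.07); print(P[m,2].max(),circ(P[m]))
E
```

```text
True 8.2083 [ 0.47  -0.19   0.067] [-0.678 -0.391  3.417]
11.1417 [0.582 0.068 0.36 ] [-0.725  0.283  0.689  1.641 -0.186  1.285  0.279]
[[-0.001 -0.964 -0.264  0.067]
 [ 1.    -0.001  0.    -0.   ]
 [-0.    -0.264  0.964 -0.118]
 [ 0.     0.     0.     1.   ]]
0.08347843638988517 (array([ 0.471, -0.189]), np.float64(0.028282000726775468))
```

View pics/w1.png

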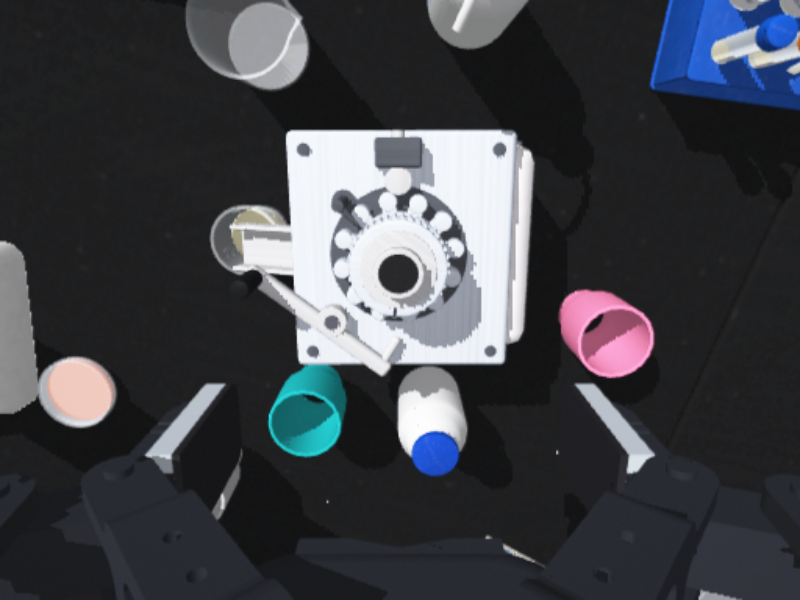

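The wrist view shows the hopper off and standing clear. The ring's black line is at (395,312) on the mill's -y side, the pin at (345,200), the lever post at (243,283) and the pivot at (333,320).

```bash
python3 - <<'E'
from h import *
np.set_printoptions(precision=4,suppress=True)
f=np.load("w1.npz"); P,C,uv=cloud("wrist",f["p"],f["d"],(f["t"],f["R"]))
near=np.hypot(P[:,0]-.582,P[:,1]-.07)<.06
for lo,hi in((.168,.178),(.157,.166)):
    q=P[near&(P[:,2]>lo)&(P[:,2]<hi)]; print(len(q),np.median(q[:,2]),cv2.minEnclosingCircle((q[:,:2]*1000).astype(np.float32)))
m=(np.hypot(P[:,0]-.582,P[:,1]-.07)<.14)&(P[:,2]>.107)&(P[:,2]<.117)
print("deck",cv2.minAreaRect((P[m,:2]*1000).astype(np.float32)))
def at(u,v,z=None):
    c=camera_params("wrist");K=c["K"];T=c["tool_from_camera"];R=f["R"]@T[:3,:3];t=f["R"]@T[:3,3]+f["t"]
    r=R@[(u*.64-K[0,2])/K[0,0],(v*.64-K[1,2])/K[1,1],1]; return t+r*(z-t[2])/r[2]
ax=np.array([.582,.0702])
for n,u,v,z in(("line",395,312,.161),("pin",345,198,.150),("pivot",333,320,.125),("post",240,285,.16),("scrBL",313,351,.112),("scrBR",490,351,.112),("scrTL",304,150,.112),("scrTR",500,149,.112),("neck",398,272,.173)):
    w=at(u,v,z); e=w[:2]-ax; print(n,w,np.hypot(*e),np.degrees(np.arctan2(e[1],e[0])))
cr=f["p"][150:225,205:305]; cv2.imwrite("pics/w1c.png",cv2.resize(cr[:,:,::-1],(800,600),interpolation=cv2.INTER_CUBIC))
E
```

```text
838 0.17434368391875935 ((580.4033203125, 68.44761657714844), 14.970322608947754)
2348 0.16269185315873955 ((580.2774047851562, 68.21404266357422), 31.654396057128906)
deck ((590.0769653320312, 42.08732604980469), (152.2117919921875, 218.43019104003906), 16.09998893737793)
line [0.5863 0.0421 0.161 ] 0.02845394099441346 -81.3356982218302
pin [0.5385 0.0993 0.15  ] 0.05231668921719663 146.23104873453164
pivot [0.5495 0.0144 0.125 ] 0.0645239748792945 -120.2162876401793
post [0.491 0.032 0.16 ] 0.09869141983597737 -157.25856054858238
scrBL [ 0.5409 -0.0167  0.112 ] 0.09616414336176027 -115.30749966762083
scrBR [0.6641 0.0189 0.112 ] 0.09683990900874785 -31.991747649664795
scrTL [0.502 0.118 0.112] 0.09316373057132339 149.14797437874446
scrTR [0.6253 0.1543 0.112 ] 0.09456027295643979 62.7399079970889
neck [0.5804 0.0692 0.173 ] 0.0018597884598782306 -148.35989436114284
```

View pics/w1c.png

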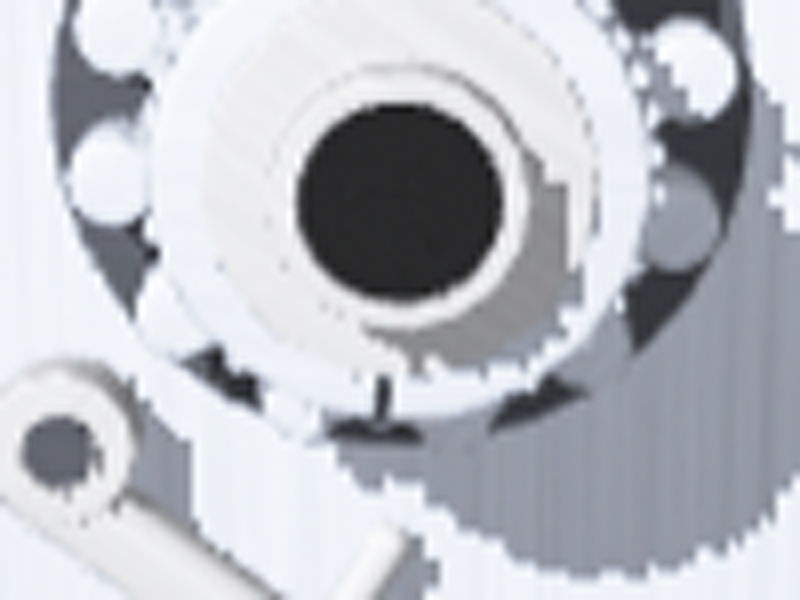

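Mill yaw is about 16.2°. The line sits roughly 90° round from -x, so the ring is 3 clicks off. A single grip starting at 75° in the mill frame allows -90° to the stop and then +120° back, staying 30° clear of the pin.

```bash
python3 - <<'E'
from h import *
np.set_printoptions(precision=3,suppress=True)
c=(.5811,.0694); yaw=np.radians(181.2)
movep((*c,.25),Rd(yaw)); print(move_l((*c,.158),feed=.1,until_force=6))
s=sense(); print(s["time_s"],s["position"],s["joint_pos"])
command_gripper(.05,45); s=sense(); print("grip",s["finger_gap"],s["gripper_force"],s["wrist_force"],s["ft_torque"])
q0=np.array(s["joint_pos"]); y0=np.arctan2(s["tcp_rot"][1,0],s["tcp_rot"][0,0]); np.savez("g.npz",q0=q0)
d=0;lim=False
while d<110 and not lim:
    d+= 15 if d<75 else 1.5
    q=q0.copy(); q[6]-=np.radians(d); move_joints(q); s=sense()
    y=np.arctan2(s["tcp_rot"][1,0],s["tcp_rot"][0,0]); t=s["ft_torque"][2]
    print(d,np.degrees((y-y0+np.pi)%(2*np.pi)-np.pi).round(2),s["ft_torque"],s["wrist_force"],round(s["time_s"],2))
    lim=abs(t)>(.45)
    if d==15 and (np.sin(y-y0)>0): print("wrong way");break
E
```

```text
False
13.4667 [0.582 0.069 0.159] [-0.485  0.443  0.388  1.869 -0.214  0.868  1.6  ]
grip 0.0587981984489134 47.93711721897125 [-1.192 -1.692  6.389] [-0.365  0.375  0.181]
15 -14.87 [-0.185  0.033 -0.145] [-0.312 -0.868  0.932] 14.19
30 -29.75 [-0.483  0.238  0.008] [-1.239 -2.367  1.784] 14.55
45 -44.76 [-0.75   0.447 -0.168] [-0.795 -3.196  2.355] 14.91
60 -59.68 [-0.941  0.588  0.027] [-3.059 -4.271  2.859] 15.27
75 -74.74 [-0.947  0.804 -0.12 ] [-4.125 -4.043  2.765] 15.62
76.5 -76.25 [-0.958  0.788 -0.312] [-3.494 -4.284  5.048] 15.88
78.0 -77.75 [-0.946  0.781 -0.214] [-3.729 -5.21   3.447] 16.12
79.5 -79.25 [-0.954  0.856 -0.236] [-3.967 -4.362  2.951] 16.38
81.0 -80.78 [-0.945  0.864 -0.376] [-4.383 -4.386  3.739] 16.62
82.5 -82.28 [-0.897  0.805 -0.369] [-3.716 -5.39   3.179] 16.88
84.0 -83.78 [-0.985  0.809 -0.296] [-4.29  -4.334  3.834] 17.12
85.5 -85.21 [-0.993  0.846 -0.073] [-3.468 -5.289  3.114] 17.38
87.0 -86.73 [-0.941  0.836 -0.171] [-3.592 -4.784  4.762] 17.62
88.5 -88.18 [-0.7    0.866 -0.034] [-3.781 -3.585  4.44 ] 17.88
90.0 -89.69 [-0.47   0.834  0.   ] [-5.353 -2.764  4.102] 18.12
91.5 -91.17 [-0.194  0.928  0.195] [-5.481 -2.377  4.383] 18.38
93.0 -92.62 [0.09  1.032 0.431] [-6.016 -0.304  3.938] 18.62
94.5 -94.05 [0.34  0.944 0.649] [-4.628  1.333  4.304] 18.88
```

The stop was felt at about 89°, which matches 3 clicks, and the torque rose linearly to 0.65 N m. Next I'll back off 4 clicks, to start +30°.

```bash
python3 - <<'E'
from h import *
np.set_printoptions(precision=3,suppress=True)
q0=np.load("g.npz")["q0"]
for d in (-30,30):
    q=q0.copy(); q[6]+=np.radians(d); move_joints(q); s=sense(); print(d,s["ft_torque"],s["wrist_force"],s["time_s"])
command_gripper(.085); sleep(.3); s=sense(); print(s["position"],s["ft_torque"])
move_l((*s["position"][:2],.25),feed=.15)
movep((.5811,.0694,.36),Rd(.285+np.pi/2)); sleep(.2); s=sense(); print(s["time_s"])
p,d=camera("wrist"); np.savez("w2.npz",p=p,d=d,t=s["position"],R=s["tcp_rot"])
f=dict(np.load("w2.npz"));P,C,_=cloud("wrist",p,d,(s["position"],s["tcp_rot"]))
near=np.hypot(P[:,0]-.582,P[:,1]-.07)<.06
q=P[near&(P[:,2]>.168)&(P[:,2]<.178)]; print(cv2.minEnclosingCircle((q[:,:2]*1000).astype(np.float32)))
q=P[near&(P[:,2]>.157)&(P[:,2]<.166)]; print(cv2.minEnclosingCircle((q[:,:2]*1000).astype(np.float32)))
cr=p[120:240,165:325]; cv2.imwrite("pics/w2c.png",cv2.resize(cr[:,:,::-1],(800,600),interpolation=cv2.INTER_CUBIC))
E
```

```text
-30 [ 0.054  2.174 -0.053] [-10.566  -0.843   9.91 ] 19.925
30 [-1.018  2.203  0.003] [-10.991  -4.458  10.087] 20.9083
[0.582 0.069 0.159] [ 0.032 -0.012  0.004]
24.0917
((580.3090209960938, 68.53008270263672), 14.939556121826172)
((580.4150390625, 68.17550659179688), 31.43687629699707)
```

View pics/w2c.png

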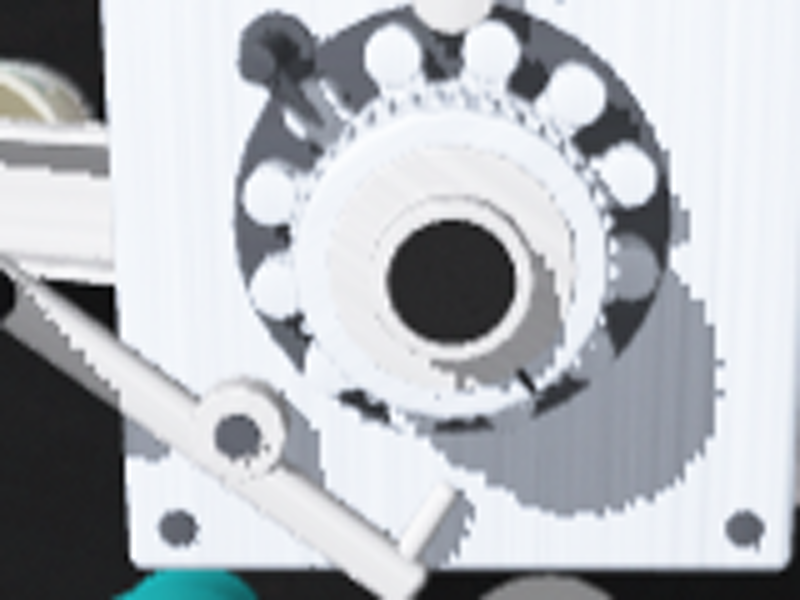

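The crop shows the line at (527,380), about -60° from the hub centre in the mill frame. That is 180°+120°, so four clicks. Now I'll push the lever post home.

```bash
python3 - <<'E'
from h import *
np.set_printoptions(precision=3,suppress=True)
a=.284; M=np.array([[np.cos(a),-np.sin(a)],[np.sin(a),np.cos(a)]]); ax=np.array([.5811,.0694])
w=lambda x,y,z:(*(ax+M@[x/1000,y/1000]),z)
loc=lambda s:(M.T@(s["position"][:2]-ax)*1000)
command_gripper(0,20)
movep(w(-103,22,.24),Rd(a)); print(move_l(w(-103,22,.160),feed=.1,until_force=6))
s0=sense(); print(s0["time_s"],loc(s0),s0["wrist_force"])
for i in range(3):
    r=move_l(w(-105,-45,.160),feed=.04,until_force=(4,7,9)[i]); s=sense(); print(r,s["time_s"],loc(s),s["wrist_force"]-s0["wrist_force"])
    if not r: break
p,d=camera("side"); 
x,y=loc(s); move_l(w(x,y+8,.160),feed=.05); 
s=sense(); move_l((*s["position"][:2],.30),feed=.15)
movep((.5811,.0694,.36),Rd(.285+np.pi/2)); sleep(.2); s=sense(); print(s["time_s"])
p,d=camera("wrist"); P,C,_=cloud("wrist",p,d,(s["position"],s["tcp_rot"]))
m=(np.hypot(P[:,0]-.49,P[:,1]-.015)<.03)&(P[:,2]>.152)&(P[:,2]<.168); e=P[m].mean(0); print("post mill",M.T@(e[:2]-ax)*1000)
cv2.imwrite("pics/w3.png",cv2.resize(p[100:265,120:340][:,:,::-1],(800,600),interpolation=cv2.INTER_CUBIC))
E
```

```text
False
27.175 [-102.546   21.769] [-0.018 -0.141 -0.454]
True 27.8917 [-104.626    4.45 ] [0.252 0.265 0.066]
True 28.7 [-105.279  -24.371] [-0.328  2.08   2.415]
True 28.9667 [-105.461  -24.298] [1.18  0.903 1.318]
31.8917
post mill [-105.785  -43.416]
```

View pics/w3.png

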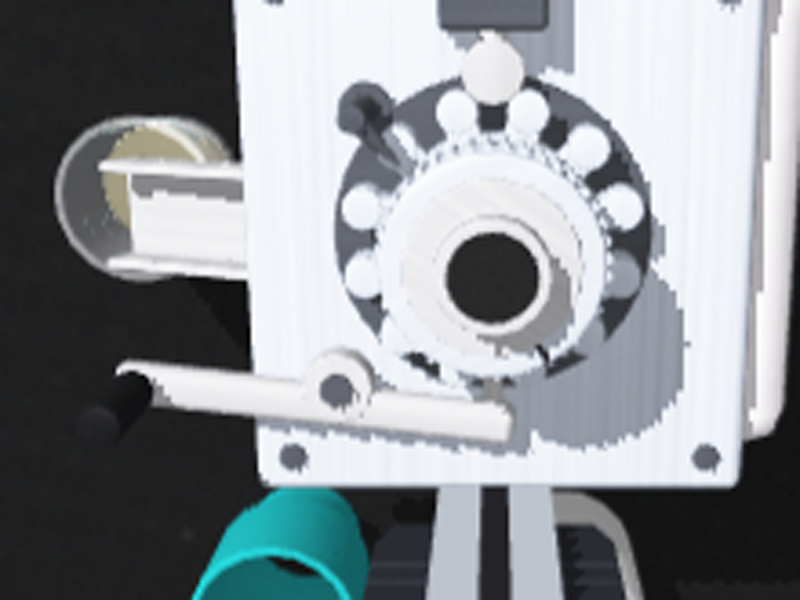

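The wrist crop shows the lever straight along the mill. The measured post is at (-105.8,-43.4) against (-106,-44) for home, with the nose in the teeth and the line still at -60° at (543,355). I'll do a quick bystander check and hand in.

```bash
python3 - <<'E'
from h import *
np.set_printoptions(precision=4,suppress=True)
movep((.45,.30,.40),Rd(.285+np.pi/2))
B=dict(cup=(.467,.037,.02,.035),beaker=(.44,.185,.02,.05),white=(.65,-.072,.02,.04),wash=(.585,.26,.02,.045),hop=(.47,-.19,.02,.045))
for n in("side",):
    f=np.load(n+".npz");p,d=camera(n)
    A=[cloud(n,f["p"],f["d"])[0],cloud(n,p,d)[0]]
    for k,(x,y,z,r) in B.items():
        o=[]
        for P in A:
            m=(np.hypot(P[:,0]-x,P[:,1]-y)<r)&(P[:,2]>z)&(P[:,2]<.2); o+=[m.sum(),P[m].mean(0) if m.any() else 0]
        print(k,*o)
s=sense();print(s["time_s"],s["wrist_force"])
finish_job()
E
```

```text
cup 769 [0.4727 0.0342 0.0673] 584 [0.4671 0.034  0.0517]
beaker 882 [0.4387 0.1805 0.0593] 891 [0.4389 0.1807 0.0591]
white 1019 [ 0.649  -0.0872  0.0752] 1026 [ 0.6489 -0.0873  0.0751]
wash 88 [0.5798 0.2522 0.1464] 764 [0.584  0.2421 0.1101]
hop 0 0 1089 [ 0.4703 -0.1888  0.0566]
33.0333 [ 0.5522 -0.0469  0.1968]
the job is handed in; nothing more can be done
```

The job is handed in at 33 s. The ring was taken to its stop, backed off four clicks and locked with the lever home. The hopper is standing upright on the bench at about (0.47, -0.19). Depth checks show the beaker and white bottle unmoved; the cup and wash bottle could not be compared as closely because the view of them had changed, but I saw no contact with either.

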